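# Leakage-breaker test at the jar washer

### The arm

A 6-joint arm with a two-finger parallel gripper is mounted at the origin on the work surface. World frame = base frame: x ahead of the robot, y to its left, z up, the work surface at z = 0. Lengths are in m, angles in degrees, forces in N, time in s.
With the tool pointing down it reaches from about 0.325 to 0.9 m from the base axis. Payload 6.1 kg.
Tool frame: the origin (TCP) lies where the fingers leave the gripper's body, on its centre line; the fingertips stand 73 mm ahead of it and the grasp point (between the pads) lies 54 mm ahead of it (robot.nose_length is the z of the fingertips in the tool frame, in m); z points along the fingers, y is the line along which they close (so a half turn about z gives the same grasp; the last joint's range is limited). The gripper opens to 85 mm and grips with 20 to 120 N. Pads are 22 mm wide; open, the fingers measure 114 mm over their backs; the gripper's body (76 mm by 85 mm) begins 54 mm behind the grasp point. The pads swing forward as they close: fully open they stand 13 mm farther back than shut.
Start: joints at [-84.46, 12.628, 87.462, -0, 79.91, -7.225], TCP at [0.138, -0.61, 0.304] pointing down, gripper open.
Joint ranges: [-170.65, 170.65], [-52.31, 119.04], [5.05, 147.46], [-71.25, 251.25], [11.57, 151.72], [-153.62, 153.62]. Speed limits (degrees/s): [147.25, 147.25, 172.46, 180, 180, 180].

### API

Orientations are given as a 3x3 rotation matrix whose columns are the frame's x, y, z axes.
In Python, from workcell import robot gives the robot as it stands.
- The arm moves only by the tool play_rows, never from a script. Its argument "moves" is a list of rows, each an object with "slide": the shift along the world's x, y, z in units of 20 mm (1.0 is 20 mm), a list of three; "spin": the turn about the world's z in units of 10 degrees (1.0 is 10 degrees); "jaw": the opening, from 0 (shut) to 1 (fully open). In form: [{"slide": [tx, ty, tz], "spin": spin, "jaw": jaw}, ...]. A call has 1 to 12 rows; each row shifts and turns the commanded pose from where the row before left it; what a row does not reach is not made up. A row lasts 1/8 s, in which the tool goes at most 62.5 mm and 10.7 degrees, less where a joint would pass 70% of its speed; a pose out of reach is approached as far as the arm can. A call with a number of a shift or a turn outside -1 to 1 is refused whole. A call with a gripper value outside its range is refused whole. The fingers move at their own pace and stop on an object; the grip force is fixed at half the most. Time passes only in rows, so rows that do not move let the fingers close. It gives the time, the measured TCP pose, the force, the opening and the grip force at its end, in the units of the state.
- robot.state(): the state, without advancing time (a new reading comes with each control period).
- robot.capture(name): name is "scene" or "top" or "wrist"; returns a dict with "frame" (480x640x3 uint8, red, green, blue), "K" (3x3 intrinsics, pixels), "D" ([k1, k2, p1, p2, k3] as OpenCV has them; the pictures are not rectified), "extrinsics" (4x4, takes a point from world to camera coordinates). Camera axes: x right, y up, looking along -z (the intrinsics and any distortion apply to the point x, -y, -z); pixel columns grow to the right and rows downward; lengths in m; the calibration is good to about 2 mm. A picture is of the moment at which its call begins. There is no depth.
- robot.close_job(): hands the job in; it is judged then, once.
The state is a dict: "clock": time; "q": joint angles; "dq": joint speeds; "joint_torque": joint torques, N m; "eef_pos": TCP position; "tool_rot": TCP orientation; "ft_force": force on the tool from outside, world axes, zero at the start; "wrist_torque": the same for the moment, N m; "width": finger opening in m; "gripper_force": force on a finger pad.
Only numpy, scipy, OpenCV 4.12 (cv2) and the standard library are available. Lean on these libraries where they do the work, as an engineer would, in place of code of your own. Each camera call takes 0.05 s, during which the arm holds its last target. There are 200 camera calls.

### The job

Do the routine leakage test on the jar washer's control box: slide the clear guard fully back to its end stop so the test button is bare, then press the button down until the T-handle drops forward by itself. Then lift the T-handle fully back up and leave it standing there, with the guard left open and the button released. Do not knock over or shove the jars standing beside the box.

Things in the scene. Friction and masses are not known exactly. Their poses are not given: they have to be found in the camera images.
- console: Grey fixed control box, 220 (x) x 300 (y) x 90 (z) mm; origin at the centre of its underside; its -x side faces the robot at yaw 0. On its top: guard and button on the -y half, T-handle on the +y half between cheeks 34 high at y = 50 and 100. Guard rails 10 wide, 17 high lie along x at y = -110 and -40, x = -82 to 52. Ignore the loose jar lid and spanner on top.
- button_top (a point): Centre of the top face of the test button, a round white cap 26 mm across at console (-50, -75), its top 14 mm above the box's top. It is pressed straight down 7 mm against a spring (1.5 to 5 N) and comes back up when released. It can be reached only with the guard slid open.
- test_button (a joint): How far the button is pressed in, m: 0 out, 0.007 fully in. The handle is tripped at about 0.005.
- guard_grip (a point): Centre of the top of the guard's black grip, 14 (x) x 30 (y) x 34 (z) mm. It stands on a clear plate 54 (x) x 78 (y) x 4 mm that rides on the rails and covers the button; plate top 34 mm below this point, 21.5 mm above the box's top; plate middle 18 mm to -x of this point (console axes). Push or pinch the grip to slide it, about 2 N.
- guard (a joint): How far the guard is slid along the console's +x axis (away from the robot), m: 0 covers the button, 0.060 is the end stop, fully open. Starts between 0 and 0.012.
- handle_grip (a point): Middle of the T-handle's black crossbar, 18 mm thick and 50 mm long along the console's y, on a round steel stem. The stem turns about a pin along y at console (20, 75), 22 mm above the box's top, 70 mm below this point along the stem.
- handle (a joint): Angle of the T-handle, rad. 0: fully up, leaning 0.30 back (console +x) on its stop, held by its weight. It grows as the handle falls to console -x; 0.95: fully dropped, 0.65 forward of vertical, crossbar middle 78 mm above the box's top at console x = -22. Lifted past 0.30 it goes home by its own weight; lift it along its arc (a level push may jam). It cannot go up while the button is held in.
- jar_a: Glass jar standing mouth down beside the box on its +y side, 68 mm across, 105 high; origin at the centre of its foot. Leave it alone.
- jar_b: Same glass jar beside the box on its -y side. Leave it alone.
- jar_c: Same glass jar further out on the -y side. Leave it alone.

How it is judged:
By the outcome, as a careful person would: the job done as asked, in the order asked, and still so for the second after the job is handed in, with the robot touching nothing.
It also fails if it takes over 45 s, if anything falls off the work surface, if the arm or the gripper's body presses on something with over 40 N, if the wrist force passes 120 N, or if a joint passes its speed limit or range.

## Working session

There is one attempt and no reset: what is moved stays moved. The work goes in short steps, Python scripts to look and compute and a tool call to move; the robot and the scene stay as the last step left them, time stands still between calls to the robot, and variables do not carry over. Pictures are saved under pics/ and viewed, at most 10 in all, crops included, and the job is handed in when it is done.

Besides the shell and the picture viewer there is one more tool, called as name([rows], argument=value, ...), one row to a line, values as JSON. play_rows: Moves the arm, as the interface text tells. Its arguments: {"type":"object","properties":{"moves":{"type":"array"}},"required":["moves"]}

```bash
mkdir -p pics
cat > h.py <<'E'
import numpy as np,cv2,pickle
from workcell import robot
def snap(n,f):
    c=robot.capture(n); cv2.imwrite(f'pics/{f}.png',c['frame'][:,:,::-1]); pickle.dump(c,open(f'pics/{f}.pkl','wb')); return c
def ld(f): return pickle.load(open(f'pics/{f}.pkl','rb'))
F=np.diag([1,-1,-1.])
def proj(c,P):
    E=c['extrinsics']; X=(np.atleast_2d(P)@E[:3,:3].T+E[:3,3])@F
    return cv2.projectPoints(X,np.zeros(3),np.zeros(3),c['K'],np.array(c['D'],float))[0][:,0]
def onz(c,uv,z):
    n=cv2.undistortPoints(np.array(uv,float).reshape(-1,1,2),c['K'],np.array(c['D'],float))[:,0]
    E=c['extrinsics'];R=E[:3,:3];o=-R.T@E[:3,3]
    d=(np.c_[n,np.ones(len(n))]@F)@R
    return o+d*((z-o[2])/d[:,2])[:,None]
E
python3 - <<'E'
from h import *
snap('scene','s0');snap('top','t0');s=robot.state();print(s['clock'],s['eef_pos'],s['tool_rot'])
E
```

```text
0.1 [ 0.13805533 -0.60912979  0.30290187] [[ 9.75287474e-01  2.20939610e-01 -1.78739103e-04]
 [ 2.20939576e-01 -9.75285893e-01  1.76944730e-03]
 [ 2.16619270e-04 -1.76521033e-03 -9.99998419e-01]]
```

View pics/s0.png

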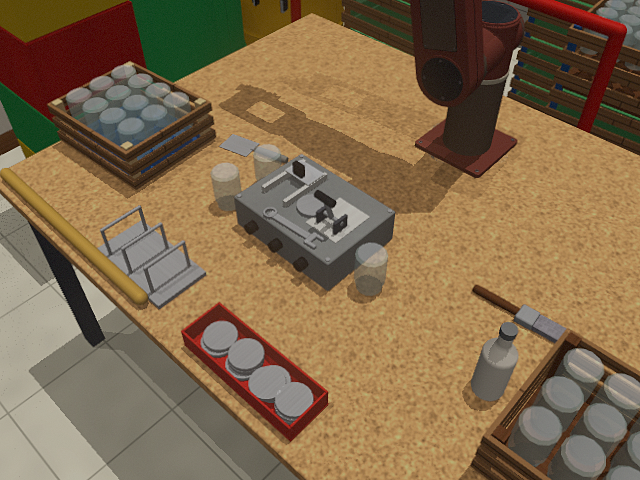

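View pics/t0.png

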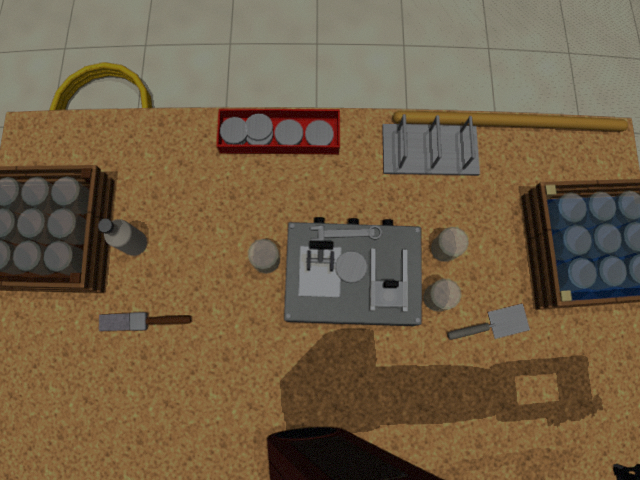

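The top view shows the console spanning about (285,222)–(422,325). The handle crossbar is at about (320,245), the guard grip at (391,284), and jars are at (264,255), (452,242) and (444,293). I'll enlarge this area next.

Run:
```python
from h import *
c=ld('t0')
cv2.imwrite('pics/t0c.png',cv2.resize(c['frame'][210:335,240:475,::-1],None,fx=3.4,fy=3.4,interpolation=cv2.INTER_CUBIC))
```

```text
(no output)
```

View pics/t0c.png

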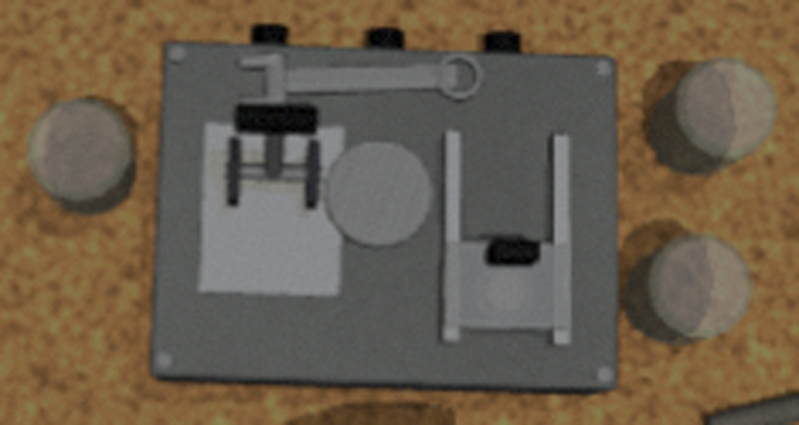

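The crop shows these positions:
- Box top corners: about (167,42), (615,58), (616,388) and (152,377).
- Rail ends: (453,131), (450,341), (561,134) and (561,344).
- Guard grip top: about (512,248).
- Crossbar: about (276,119).

I'll fit the console pose to these.

Run:
```python
from h import *
from scipy.optimize import least_squares
c=ld('t0')
f=lambda p:(np.array(p,float)+.5)/3.4-.5+[240,210]
print(-c['extrinsics'][:3,:3].T@c['extrinsics'][:3,3])
L=np.array([[110,150,90],[110,-150,90],[-110,-150,90],[-110,150,90],[52,-40,107],[-82,-40,107],[52,-110,107],[-82,-110,107],[20,100,112],[20,50,112]])/1e3
uv=f([[167,42],[615,58],[616,388],[152,377],[453,131],[450,341],[561,134],[561,344],[233,171],[313,172]])
def W(p,L):
    a=p[2];R=np.array([[np.cos(a),-np.sin(a),0],[np.sin(a),np.cos(a),0],[0,0,1]]);return L@R.T+[p[0],p[1],0]
r=least_squares(lambda p:(proj(c,W(p,L))-uv).ravel(),[.55,0,0],loss='soft_l1')
p=r.x;print(p,np.degrees(p[2]));print((proj(c,W(p,L))-uv).round(2).tolist())
def inv(P):
    a=p[2];d=np.atleast_2d(P)[:,:2]-p[:2];R=np.array([[np.cos(a),-np.sin(a)],[np.sin(a),np.cos(a)]]);return d@R
for n,q,z in [('grip',(514,243),.1455),('cross',(276,119),.09+.022+.07*np.cos(.3)),('jarb',(700,287),.105),('jarc',(726,109),.105),('jara',(81,150),.105)]:
    P=onz(c,f([q]),z);print(n,P,inv(P))
print('btn',W(p,np.array([-.05,-.075,.104])))
print('hand0',W(p,np.array([.02+.07*np.sin(.3),.075,.112+.07*np.cos(.3)])))
np.save('p.npy',p)
# check in scene
s=ld('s0');im=s['frame'].copy()
Q=np.r_[L,[[-.05,-.075,.104],[.0407,.075,.1789],[-.022,.075,.168]]]
for u in proj(s,W(p,Q)): cv2.circle(im,tuple(np.round(u*4).astype(int).tolist()),6,(0,255,0),-1,shift=2)
cv2.imwrite('pics/s0c.png',cv2.resize(im[140:300,200:410,::-1],None,fx=3.7,fy=3.7,interpolation=cv2.INTER_CUBIC))
```

```text
[0.36464814 0.01178134 1.19840613]
[ 0.52376329 -0.07790662 -0.02455641] -1.4069789107994692
[[-1.23, -0.62], [0.48, -0.86], [0.78, 0.87], [-1.16, -0.16], [0.06, -0.01], [0.21, -0.2], [0.15, 0.15], [0.12, -0.15], [0.18, 0.2], [-0.22, 0.67]]
grip [[ 0.49776254 -0.1510032   0.1455    ]] [[-0.0241981  -0.07371296]]
cross [[ 0.56730235 -0.00412528  0.17887355]] [[0.04171431 0.07482816]]
jarb [[ 0.47525249 -0.27620817  0.105     ]] [[-0.04362709 -0.19943289]]
jarc [[ 0.59120325 -0.29811638  0.105     ]] [[ 0.07282665 -0.21848745]]
jara [[0.56054934 0.1197654  0.105     ]] [[0.03192133 0.19851567]]
btn [ 0.47193682 -0.15165631  0.104     ]
hand0 [ 0.56627898 -0.00392825  0.17887355]
```

View pics/s0c.png

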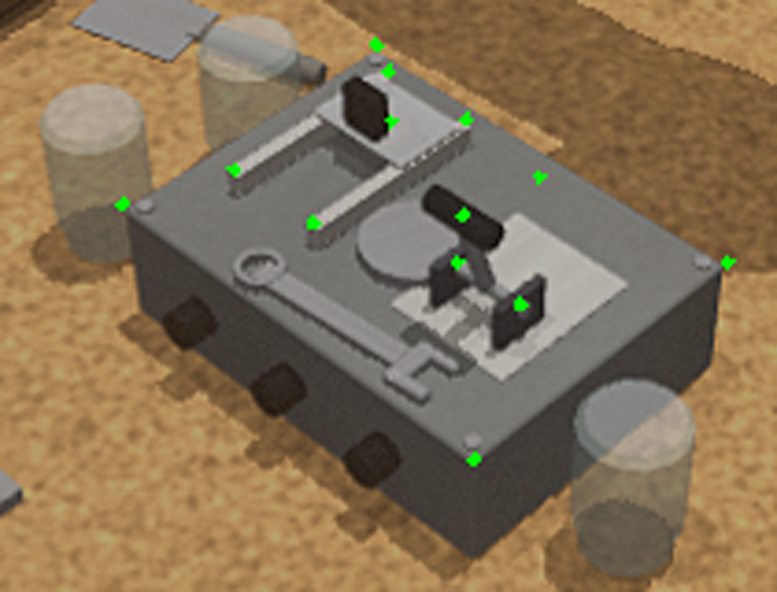

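Projections of the fitted pose land on the scene view features (button, rail ends, cheeks and crossbar at the rest position). So the pose holds, and the guard is about 8 mm open. I'll use shut fingers throughout: push the grip, press the button, then lift the bar from its -x side along its arc.

play_rows([
  {"slide": [0.71, 1, 0], "spin": -0.06, "jaw": 0},
  {"slide": [0.71, 1, 0], "spin": -0.06, "jaw": 0},
  {"slide": [0.71, 1, 0], "spin": -0.06, "jaw": 0},
  {"slide": [0.71, 1, 0], "spin": -0.06, "jaw": 0},
  {"slide": [0.71, 1, 0], "spin": -0.06, "jaw": 0},
  {"slide": [0.71, 1, 0], "spin": -0.06, "jaw": 0},
  {"slide": [0.71, 1, 0], "spin": -0.06, "jaw": 0},
  {"slide": [0.71, 1, 0], "spin": -0.06, "jaw": 0},
  {"slide": [0.71, 1, 0], "spin": -0.06, "jaw": 0},
  {"slide": [0.71, 1, 0], "spin": -0.06, "jaw": 0},
  {"slide": [0.71, 1, 0], "spin": -0.06, "jaw": 0},
  {"slide": [0.71, 1, 0], "spin": -0.06, "jaw": 0},
])

```text
clock: 1.6
eef_pos: [0.3088, -0.3686, 0.3035]
tool_rot: [[0.995, 0.097, -0.0], [0.097, -0.995, 0.001], [-0.0, -0.001, -1.0]]
ft_force: [0.1, 0.2, 0.4]
width: 0.0001
gripper_force: 0.0
```

play_rows([
  {"slide": [0.71, 1, 0], "spin": -0.06, "jaw": 0},
  {"slide": [0.71, 1, 0], "spin": -0.06, "jaw": 0},
  {"slide": [0.71, 1, 0], "spin": -0.06, "jaw": 0},
  {"slide": [0.71, 1, 0], "spin": -0.06, "jaw": 0},
  {"slide": [0.71, 1, 0], "spin": -0.06, "jaw": 0},
  {"slide": [0.71, 1, 0], "spin": -0.06, "jaw": 0},
  {"slide": [0.71, 1, 0], "spin": -0.06, "jaw": 0},
  {"slide": [0.71, 1, 0], "spin": -0.06, "jaw": 0},
  {"slide": [0.71, 1, 0], "spin": -0.06, "jaw": 0},
  {"slide": [0.71, 1, 0], "spin": -0.1, "jaw": 0},
  {"slide": [0.71, 1, 0], "spin": 0, "jaw": 0},
  {"slide": [0, 0, 0], "spin": 0, "jaw": 0},
])

```text
clock: 3.1
eef_pos: [0.465, -0.1484, 0.3035]
tool_rot: [[1.0, -0.012, -0.001], [-0.012, -1.0, 0.001], [-0.001, -0.001, -1.0]]
ft_force: [-0.5, -0.3, -0.2]
width: 0.0002
gripper_force: 0.0
```

play_rows([
  {"slide": [0, -0.1, -1], "spin": -0.07, "jaw": 0},
  {"slide": [0, 0, -1], "spin": 0, "jaw": 0},
  {"slide": [0, 0, -1], "spin": 0, "jaw": 0},
  {"slide": [0, 0, -1], "spin": 0, "jaw": 0},
  {"slide": [0, 0, -0.8], "spin": 0, "jaw": 0},
  {"slide": [0, 0, -0.4], "spin": 0, "jaw": 0},
  {"slide": [0, 0, 0], "spin": 0, "jaw": 0},
])

```text
clock: 3.98
eef_pos: [0.4644, -0.1516, 0.1995]
tool_rot: [[1.0, -0.027, -0.001], [-0.027, -1.0, 0.0], [-0.001, -0.0, -1.0]]
ft_force: [0.4, 0.1, -0.6]
width: 0.0
gripper_force: 0.0
```

Run:
```python
from h import *
snap('wrist','w1')
```

```text
(no output)
```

View pics/w1.png

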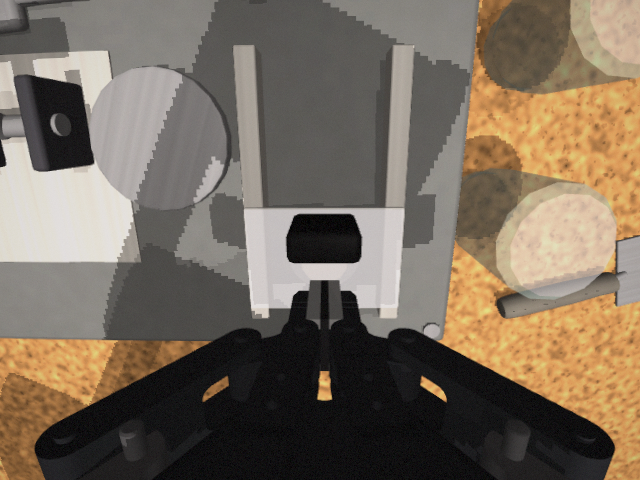

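The wrist view shows the shut fingers at (325,295) aligned with the guard grip at (323,240), just ahead of them. The jars are clear to the right. I'll push now.

play_rows([
  {"slide": [0.5, 0, 0], "spin": 0, "jaw": 0},
  {"slide": [0.4, 0, 0], "spin": 0, "jaw": 0},
  {"slide": [0.4, -0.02, 0], "spin": 0, "jaw": 0},
  {"slide": [0.4, -0.02, 0], "spin": 0, "jaw": 0},
  {"slide": [0.4, -0.02, 0], "spin": 0, "jaw": 0},
  {"slide": [0.4, 0, 0], "spin": 0, "jaw": 0},
  {"slide": [0.3, 0, 0], "spin": 0, "jaw": 0},
  {"slide": [0.2, 0, 0], "spin": 0, "jaw": 0},
  {"slide": [0, 0, 0], "spin": 0, "jaw": 0},
])

```text
clock: 5.15
eef_pos: [0.525, -0.1527, 0.1998]
tool_rot: [[1.0, -0.027, 0.0], [-0.027, -1.0, 0.0], [0.0, -0.0, -1.0]]
ft_force: [-0.8, -0.1, 0.4]
width: -0.0001
gripper_force: 0.0
```

play_rows([
  {"slide": [0.1, 0, 0], "spin": 0, "jaw": 0},
  {"slide": [0.1, 0, 0], "spin": 0, "jaw": 0},
  {"slide": [0, 0, 0], "spin": 0, "jaw": 0},
])

```text
clock: 5.52
eef_pos: [0.5287, -0.1527, 0.1998]
tool_rot: [[1.0, -0.027, 0.0], [-0.027, -1.0, 0.0], [0.0, -0.0, -1.0]]
ft_force: [-0.5, -0.5, -0.2]
width: -0.0001
gripper_force: 0.3
```

play_rows([
  {"slide": [0.1, 0, 0], "spin": 0, "jaw": 0},
  {"slide": [0.1, 0, 0], "spin": 0, "jaw": 0},
  {"slide": [0, 0, 0], "spin": 0, "jaw": 0},
])

```text
clock: 5.9
eef_pos: [0.5329, -0.1528, 0.1998]
tool_rot: [[1.0, -0.027, 0.0], [-0.027, -1.0, 0.0], [0.0, -0.0, -1.0]]
ft_force: [-0.3, -1.0, 0.1]
width: 0.0003
gripper_force: 0.3
```

play_rows([
  {"slide": [0.1, 0, 0], "spin": 0, "jaw": 0},
  {"slide": [0, 0, 0], "spin": 0, "jaw": 0},
])

```text
clock: 6.15
eef_pos: [0.534, -0.1528, 0.1999]
tool_rot: [[1.0, -0.027, -0.002], [-0.027, -1.0, 0.0], [-0.002, -0.0, -1.0]]
ft_force: [-5.5, -0.6, 2.2]
width: -0.0
gripper_force: 2.7
```

play_rows([
  {"slide": [0.1, 0, 0], "spin": 0, "jaw": 0},
  {"slide": [0, 0, 0], "spin": 0, "jaw": 0},
])

```text
clock: 6.4
eef_pos: [0.5345, -0.1528, 0.1998]
tool_rot: [[1.0, -0.027, -0.007], [-0.027, -1.0, 0.001], [-0.007, -0.0, -1.0]]
ft_force: [-13.6, -1.1, 8.9]
width: 0.0002
gripper_force: 6.7
```

play_rows([
  {"slide": [-0.4, 0, 0], "spin": 0, "jaw": 0},
  {"slide": [-0.7, 0.03, 0], "spin": 0, "jaw": 0},
  {"slide": [-0.8, 0.03, 0], "spin": 0, "jaw": 0},
  {"slide": [-0.8, 0, 0], "spin": 0, "jaw": 0},
  {"slide": [-0.52, 0, 0], "spin": 0, "jaw": 0},
  {"slide": [0, 0, 0], "spin": 0, "jaw": 0},
])

```text
clock: 7.15
eef_pos: [0.4718, -0.1515, 0.2]
tool_rot: [[1.0, -0.027, 0.001], [-0.027, -1.0, -0.0], [0.001, 0.0, -1.0]]
ft_force: [0.3, -0.5, 0.5]
width: -0.0003
gripper_force: 0.0
```

Run:
```python
from h import *
c=snap('wrist','w2');print(proj(c,[.47194,-.15166,.104]))
```

```text
[[324.79244118 280.8633587 ]]
```

View pics/w2.png

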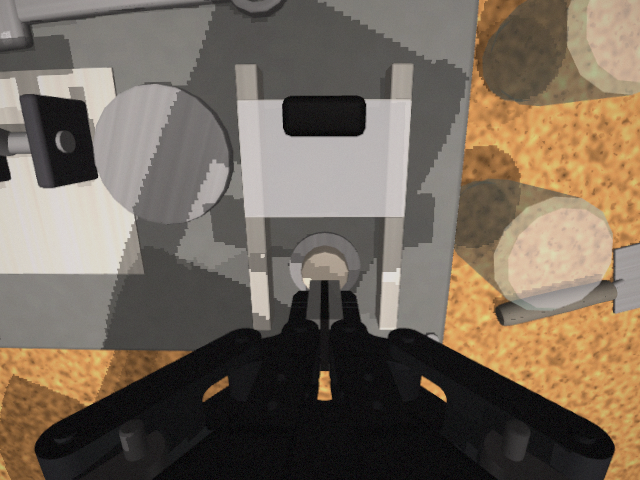

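The guard is open with its plate clear, and the bare button is at about (324,276), directly under the fingers. I'll press it.

play_rows([
  {"slide": [0, 0, -0.6], "spin": 0, "jaw": 0},
  {"slide": [0, 0, -0.5], "spin": 0, "jaw": 0},
  {"slide": [0, 0, -0.15], "spin": 0, "jaw": 0},
  {"slide": [0, 0, -0.1], "spin": 0, "jaw": 0},
  {"slide": [0, 0, 0], "spin": 0, "jaw": 0},
])

```text
clock: 7.82
eef_pos: [0.4721, -0.1513, 0.1728]
tool_rot: [[1.0, -0.027, -0.001], [-0.027, -1.0, 0.001], [-0.001, -0.001, -1.0]]
ft_force: [-1.8, 1.3, 3.3]
width: 0.0
gripper_force: 1.7
```

play_rows([
  {"slide": [0, 0, -0.1], "spin": 0, "jaw": 0},
  {"slide": [0, 0, 0], "spin": 0, "jaw": 0},
])

```text
clock: 8.07
eef_pos: [0.4722, -0.1514, 0.1707]
tool_rot: [[1.0, -0.027, -0.001], [-0.027, -1.0, 0.0], [-0.001, -0.0, -1.0]]
ft_force: [-2.7, 1.4, 5.1]
width: -0.0002
gripper_force: 2.1
```

play_rows([
  {"slide": [0, 0, -0.06], "spin": 0, "jaw": 0},
  {"slide": [0, 0, 0], "spin": 0, "jaw": 0},
  {"slide": [0, 0, 0], "spin": 0, "jaw": 0},
])

```text
clock: 8.45
eef_pos: [0.4722, -0.1514, 0.1697]
tool_rot: [[1.0, -0.027, -0.0], [-0.027, -1.0, 0.0], [-0.0, -0.0, -1.0]]
ft_force: [-3.3, 2.3, 4.0]
width: 0.0
gripper_force: 2.5
```

Run:
```python
from h import *
c=snap('scene','s2')
cv2.imwrite('pics/s2c.png',cv2.resize(c['frame'][140:300,200:410,::-1],None,fx=3.7,fy=3.7,interpolation=cv2.INTER_CUBIC))
```

```text
(no output)
```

View pics/s2c.png

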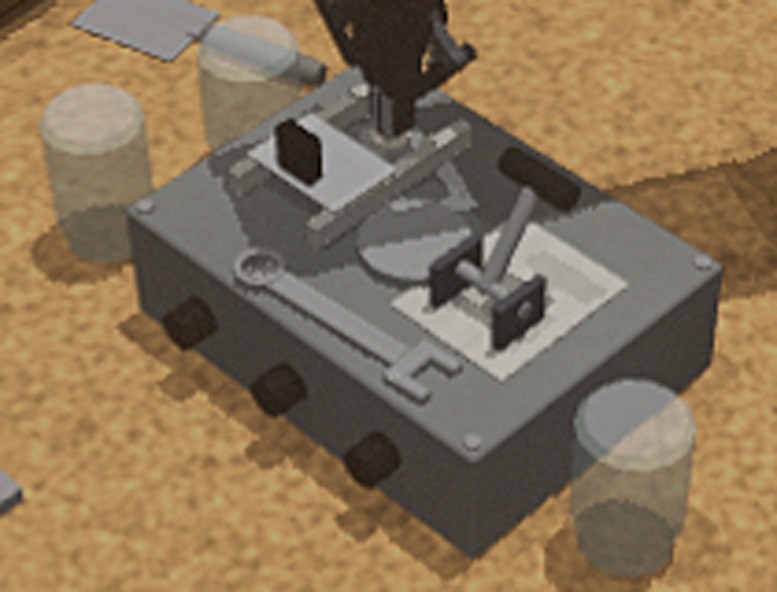

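The handle has dropped forward, with its crossbar at about (540,178) in the crop, and the jars are unmoved. I'll release the button and move to the -x side of the bar.

play_rows([
  {"slide": [0, 0, 0.5], "spin": 0, "jaw": 0},
  {"slide": [0, 0, 0.8], "spin": 0, "jaw": 0},
  {"slide": [-0.1, 0, 0.8], "spin": 0, "jaw": 0},
  {"slide": [-0.1, 0, 0.75], "spin": 0, "jaw": 0},
  {"slide": [0, 0.9, 0], "spin": 0, "jaw": 0},
  {"slide": [0, 1, 0], "spin": 0, "jaw": 0},
  {"slide": [0, 1, 0], "spin": 0, "jaw": 0},
  {"slide": [0, 1, 0], "spin": 0, "jaw": 0},
  {"slide": [0, 1, 0], "spin": 0, "jaw": 0},
  {"slide": [0, 1, 0], "spin": 0, "jaw": 0},
  {"slide": [0.05, 1, 0], "spin": 0, "jaw": 0},
  {"slide": [0.05, 0.6, 0], "spin": 0, "jaw": 0},
])

```text
clock: 10.0
eef_pos: [0.4697, 0.0002, 0.2261]
tool_rot: [[1.0, -0.026, -0.001], [-0.026, -1.0, 0.0], [-0.001, -0.0, -1.0]]
ft_force: [-0.3, -1.2, -0.0]
width: -0.0002
gripper_force: 0.0
```

play_rows([
  {"slide": [0.2, 0, 0], "spin": 0, "jaw": 0},
  {"slide": [0, 0, 0], "spin": 0, "jaw": 0},
])

```text
clock: 10.25
eef_pos: [0.4745, -0.0018, 0.2267]
tool_rot: [[1.0, -0.027, 0.0], [-0.027, -1.0, -0.0], [0.0, 0.0, -1.0]]
ft_force: [-0.4, 0.4, -0.3]
width: -0.0002
gripper_force: 0.0
```

Run:
```python
from h import *
c=snap('wrist','w3')
```

```text
(no output)
```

View pics/w3.png

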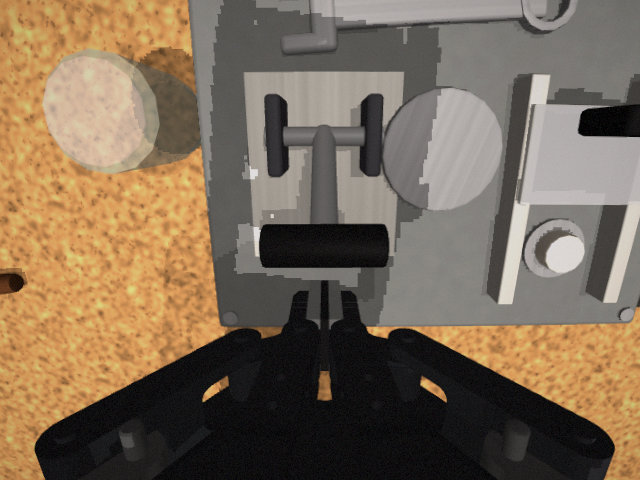

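The fingers are centred just short of the crossbar (324,246), and the button is back out with the guard open. I'll close the gap, then follow the arc.

play_rows([
  {"slide": [0.25, 0, 0], "spin": 0, "jaw": 0},
  {"slide": [0.2, 0, 0], "spin": 0, "jaw": 0},
  {"slide": [0.29, 0, 0.2], "spin": 0, "jaw": 0},
  {"slide": [0.31, 0, 0.17], "spin": 0, "jaw": 0},
  {"slide": [0.32, 0, 0.14], "spin": 0, "jaw": 0},
  {"slide": [0.34, -0.02, 0.1], "spin": 0, "jaw": 0},
  {"slide": [0, 0, 0], "spin": 0, "jaw": 0},
])

```text
clock: 11.18
eef_pos: [0.5092, -0.002, 0.2391]
tool_rot: [[1.0, -0.027, 0.001], [-0.027, -1.0, -0.0], [0.001, 0.0, -1.0]]
ft_force: [0.3, 0.7, 0.5]
width: 0.0001
gripper_force: 0.1
```

play_rows([
  {"slide": [0.34, -0.02, 0.07], "spin": 0, "jaw": 0},
  {"slide": [0.35, 0, 0.03], "spin": 0, "jaw": 0},
  {"slide": [0.35, -0.02, 0], "spin": 0, "jaw": 0},
  {"slide": [0.35, 0, -0.03], "spin": 0, "jaw": 0},
  {"slide": [0, 0, 0], "spin": 0, "jaw": 0},
])

```text
clock: 11.8
eef_pos: [0.5367, -0.0028, 0.2401]
tool_rot: [[1.0, -0.027, -0.0], [-0.027, -1.0, 0.0], [-0.0, -0.0, -1.0]]
ft_force: [-0.9, 0.5, 0.1]
width: -0.0001
gripper_force: 0.0
```

play_rows([
  {"slide": [-0.4, 0, 0], "spin": 0, "jaw": 0},
  {"slide": [-0.8, 0, 0], "spin": 0, "jaw": 0},
  {"slide": [-1, 0, 0], "spin": 0, "jaw": 0},
  {"slide": [-1, 0, 0.5], "spin": 0, "jaw": 0},
  {"slide": [-1, 0, 1], "spin": 0, "jaw": 0},
  {"slide": [-1, 0, 1], "spin": 0, "jaw": 0},
  {"slide": [0, 0, 0], "spin": 0, "jaw": 0},
  {"slide": [0, 0, 0], "spin": 0, "jaw": 0},
])

```text
clock: 12.8
eef_pos: [0.4322, -0.0027, 0.2898]
tool_rot: [[1.0, -0.027, 0.0], [-0.027, -1.0, 0.0], [0.0, -0.0, -1.0]]
ft_force: [0.2, 0.0, -0.4]
width: 0.0001
gripper_force: 0.0
```

Run:
```python
from h import *
c=snap('scene','s3')
cv2.imwrite('pics/s3c.png',cv2.resize(c['frame'][140:300,200:410,::-1],None,fx=3.7,fy=3.7,interpolation=cv2.INTER_CUBIC))
```

```text
(no output)
```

View pics/s3c.png

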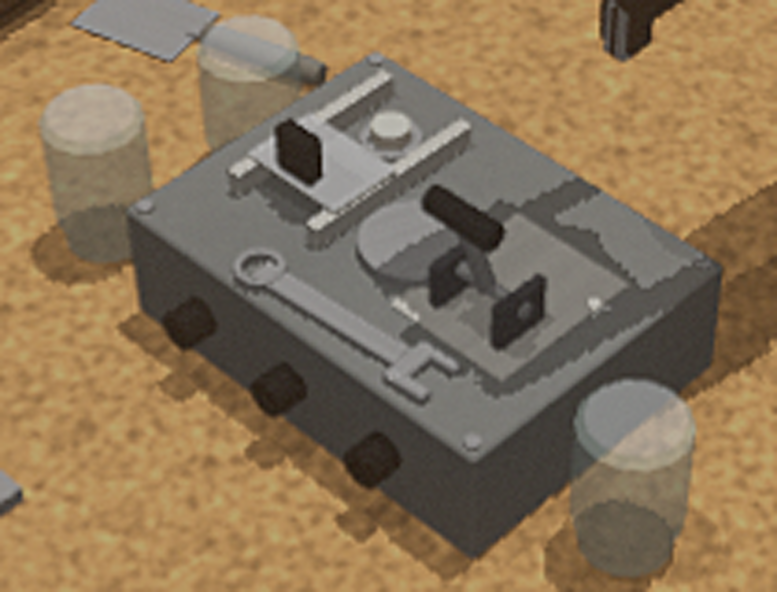

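The crossbar is back at (462,216), where it started. The guard is open with its grip at (298,152), the button is out at (390,128), and all the jars are where they were. I'll hand it in.

```bash
python3 -c "
from workcell import robot
print(robot.close_job())"
```

```text
the job is handed in; nothing more can be done
None
```

The leakage test is done and handed in, at about 13 s on the robot's clock: the guard was pushed to its end stop, the button press dropped the T-handle, and the last picture shows the handle back up, the guard open, the button released and the jars unmoved.

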